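# Return a parts cup to the stack in the tilt-out bin

### The arm

A 6-joint arm with a two-finger parallel gripper is mounted at the origin on the work surface. World frame = base frame: x ahead of the robot, y to its left, z up, the work surface at z = 0. Lengths are in m, angles in rad, forces in N, time in s.
With the tool pointing down it reaches from about 0.35 to 0.775 m from the base axis. Payload 7.3 kg.
Tool frame: the origin (TCP) lies midway between the tips of the shut fingers; the grasp point (between the pads) lies 19 mm behind it; z points along the fingers, y is the line along which they close (so a half turn about z gives the same grasp; the last joint's range is limited). The gripper opens to 92 mm and grips with 3 to 60 N. Pads are 19 mm wide; open, the fingers measure 130 mm over their backs; the gripper's body (75 mm by 190 mm) begins 47 mm behind the grasp point.
Start: joints at [-1.489, 0.342, 1.524, -0, 1.275, -0.146], TCP at [0.119, -0.511, 0.227] pointing down, gripper open.
Joint ranges: [-2.53, 2.53], [-0.77, 2.02], [0.04, 2.7], [-1, 4.14], [0.28, 2.66], [-3.11, 3.11]. Speed limits (rad/s): [2.57, 2.57, 3.14, 3.14, 3.14, 3.14].

### API

Orientations are given as [roll, pitch, yaw] about the fixed x, y, z axes, in that order (R = Rz(yaw) Ry(pitch) Rx(roll)).
In Python, from rig import monitor, optics, workorder gives the robot as it stands. The module is installed in compiled form; this text tells all that it offers.
- The arm moves only by the tool move_arm, never from a script. Its arguments are lists of equal length, an entry for each row: "translation": the shift along the tool's x, y, z in m, a list of three; "twist": the turn, a rotation vector about the tool's x, y, z in rad, a list of three. A call has 1 to 5 rows; each row shifts and turns the commanded pose from where the row before left it, along the tool's axes as they then stand; what a row does not reach is not made up. A row lasts 1/10 s, in which the tool goes at most 50 mm and 8.59 degrees, less where a joint would pass 70% of its speed; a pose out of reach is approached as far as the arm can. A call with a gripper value outside its range is refused whole. "grip" is the opening, from 0 (shut) to 1 (fully open), set as the call begins (left out, the last holds). The fingers move at their own pace and stop on an object; "grip_force" is the grip in N (left out, the last holds). Time passes only in rows, so rows that do not move let the fingers close. It gives the time, the measured TCP pose, the force, the opening and the grip force at its end, in the units of the state.
- monitor.get_obs(): the state, without advancing time (a new reading comes with each control period).
- optics.capture(name): name is "side" or "top" or "wrist"; returns the picture (384x512x3 uint8, red, green, blue); there is no depth.
- optics.get_calibration(name): a dict with "fx", "fy", "cx", "cy" (pixels), "k1" (the pictures are not rectified: a ray, as slopes to the right and down, at radius r is drawn at 1 + k1 r^2 times it, then the intrinsics apply), "R" (3x3) and "t" (3): a world point X has camera coordinates R X + t. Camera axes: x right, y down, z forward; pixel columns grow to the right and rows downward; lengths in m; the calibration is good to about 2 mm. A picture is of the moment at which its call begins: read the wrist's pose just before it. get_calibration takes no time and is no camera call; for the wrist camera it gives the pose at the moment of the call.
- workorder.finish_job(): hands the job in; it is judged then, once.
The state is a dict: "time": time; "joint_pos": joint angles; "qvel": joint speeds; "joint_efforts": joint torques, N m; "ee_pos": TCP position; "ee_rot": TCP orientation; "force": force on the tool from outside, world axes, zero at the start; "torque": the same for the moment, N m; "width": opening from 0.0 (shut) to 1.0 (fully open); "gripper_force": force on a finger pad.
Only numpy, scipy, OpenCV 4.12 (cv2) and the standard library are available. Lean on these libraries where they do the work, as an engineer would, in place of code of your own. Each camera call takes 0.05 s, during which the arm holds its last target. There are 200 camera calls.

### The job

Tip the blue tilt-out bin forward as far as it goes, nest the loose orange parts cup right down into the top cup of the stack standing in the bin, then push the bin back until it is fully home with all three cups standing in it as one stack. Leave the other things on the desk where they are.

Things in the scene. Friction and masses are not known exactly. Their poses are not given: they have to be found in the camera images.
- loose_mid (a point): the loose orange plastic cup, open end up on the desk; round and tapered, 80 mm high, outer diameter 42 mm at the foot, 68 mm at the rim, wall 3 mm, 50 to 90 g. Its inside floor is 32 mm above its foot, so a nested cup stands 32 mm above the one below, with 2 mm of play sideways. Point: on the axis, half-way up (40 mm above the foot); z runs up the axis.
- top_mid (a point): the upper of the two orange cups already nested in the bin, the one to nest into; same size as the loose cup. The point is on its axis, half-way up (40 mm above its foot); z runs along the axis to the rim. It tilts with the bin.
- low_mid (a point): the lower of the two cups in the bin, same size and same kind of point; it stands loose on the bin's floor, its foot between six low studs with 1.5 mm of play, its rim close to the bin's front panel, on which the stack leans when the bin is tipped.
- bin (a joint): tilt of the blue bin about its bottom pivot, rad: 0 fully home (upright), 0.5 tipped out to the stop (its top leans toward the side of the handle, the opening then faces up and forward). A friction hinge (0.13 N m): it stays at any angle where it is left, and moves with 1 to 3 N at the handle.
- bin_hinge (a point): middle of the bin's pivot line, 40 mm above the desk, fixed to the white frame. x points level from the handle side into the frame, y along the pivot, z up. The frame (four posts, clear roof) is 130 mm wide (y), 198 mm high, from x = -12 to 96 mm; its floor plate starts at x = -34 mm, its roof at x = -4 mm, 192 mm above the desk: a cup can be nested only with the bin tipped out.
- bin_handle (a point): middle of the bin's handle, a level steel bar 10 mm thick, 90 mm long along y; turns with the bin. With the bin home it is at x = -95, z = +95 mm from the pivot point; at 0.5 rad at x = -129, z = +38 mm. Thin posts at its ends join it to the front panel 60 mm behind it; the 55 mm gap between is open from above for a finger.
- bin_panel (a point): middle of the top edge of the bin's front panel (114 mm wide, 5 mm thick), turns with the bin. With the bin home it is at x = -32.5, z = +95 mm from the pivot point. The bin's side walls are lower (at most 57 mm above the pivot), so beside the two cups' upper parts there is room for fingers when the bin is tipped out
- jar: bystander: clear jar with black lid, 72 mm across, 85 mm high; origin at the centre of its underside
- tape: bystander: roll of black tape lying flat, 100 mm across, 45 mm high; origin at the centre of its underside
- webcam: bystander: black desk camera, 70 by 85 mm, 85 mm high; origin at the centre of its underside
Not all that is in view belongs to the job. Leave any green or pink look-alike of the part that bears top_mid alone.

How it is judged:
By the outcome, as a careful person would: the job done as asked, in the order asked, and still so for the second after the job is handed in, with the robot touching nothing.
It also fails if it takes over 66 s, if anything falls off the work surface, if the arm or the gripper's body presses on something with over 40 N, if the wrist force passes 120 N, or if a joint passes its speed limit or range.

## Working session

There is one attempt and no reset: what is moved stays moved. The work goes in short steps, Python scripts to look and compute and a tool call to move; the robot and the scene stay as the last step left them, time stands still between calls to the robot, and variables do not carry over. Pictures are saved under pics/ and viewed, at most 10 in all, crops included, and the job is handed in when it is done.

Besides the shell and the picture viewer there is one more tool, called after "Request:" as name(argument=value, ...) on one line, values as JSON. move_arm: Moves the arm, as the interface text tells. Its arguments: {"type":"object","properties":{"translation":{"type":"array","items":{"type":"array","items":{"type":"number"}}},"twist":{"type":"array","items":{"type":"array","items":{"type":"number"}}},"grip":{"type":"number"},"grip_force":{"type":"number"}},"required":["translation","twist"]}

```bash
mkdir -p pics; ls; cat > h.py <<'E'
import numpy as np, cv2
from rig import monitor, optics, workorder
def snap(n,f):
    c=optics.get_calibration(n); im=optics.capture(n); cv2.imwrite('pics/'+f+'.png',im[:,:,::-1]); np.save('pics/'+f+'.npy',im); return im,c
def ray(c,u,v):
    K=np.array([[c['fx'],0,c['cx']],[0,c['fy'],c['cy']],[0,0,1.]])
    p=cv2.undistortPoints(np.array([[[u,v]]],float),K,np.array([c['k1'],0,0,0.]))[0,0]
    R=np.array(c['R']);t=np.array(c['t']); d=R.T@np.array([p[0],p[1],1]); return -R.T@t,d/np.linalg.norm(d)
def onz(c,u,v,z):
    o,d=ray(c,u,v); return o+d*(z-o[2])/d[2]
def proj(c,X):
    K=np.array([[c['fx'],0,c['cx']],[0,c['fy'],c['cy']],[0,0,1.]]);R=np.array(c['R'])
    return cv2.projectPoints(np.atleast_2d(np.array(X,float)),cv2.Rodrigues(R)[0],np.array(c['t'],float),K,np.array([c['k1'],0,0,0.]))[0][:,0]
def tri(rs):
    A=0;b=0
    for o,d in rs:
        M=np.eye(3)-np.outer(d,d);A=A+M;b=b+M@o
    return np.linalg.solve(A,b)
E
python3 - <<'E'
from h import *
a,ca=snap('side','s0');b,cb=snap('top','t0')
both=np.vstack([a,b])[:,:,::-1]
cv2.imwrite('pics/both0.png',cv2.resize(np.hstack([a,b])[:,:,::-1],(800,300)))
for c in(ca,cb): print({k:np.round(v,4).tolist() for k,v in c.items()}, (-np.array(c['R']).T@np.array(c['t'])).round(3))
print(monitor.get_obs())
E
```

```text
pics
{'fx': 412.568, 'fy': 412.568, 'cx': 261.3002, 'cy': 189.2398, 'k1': 0.0074, 'R': [[0.9853, -0.1708, -0.0038], [-0.1139, -0.6398, -0.7601], [0.1273, 0.7493, -0.6499]], 't': [-0.5864, 0.1652, 1.1419]} [ 0.451 -0.85   0.865]
{'fx': 391.8088, 'fy': 391.8088, 'cx': 256.1012, 'cy': 187.7572, 'k1': -0.1388, 'R': [[-0.0016, -1.0, -0.0096], [-0.9831, 0.0034, -0.1832], [0.1832, 0.0091, -0.983]], 't': [0.0079, 0.6115, 1.0413]} [ 0.41  -0.004  1.136]
{'time': 0.1, 'joint_pos': array([-1.48904018e+00,  3.42649458e-01,  1.52491288e+00,  1.75794270e-05,
        1.27540388e+00, -1.45994657e-01]), 'qvel': array([-0.00022311, -0.00183933, -0.00246021,  0.00090716,  0.00060414,
       -0.0008832 ]), 'joint_efforts': array([ 2.19699243e-03, -4.32005024e+01, -2.44693816e+01,  7.21305376e-02,
        5.25851024e-02, -3.74887202e-05]), 'ee_pos': array([ 0.11853814, -0.51107336,  0.22611933]), 'ee_rot': array([-3.14023615e+00, -2.16453011e-04,  2.27745527e-01]), 'force': array([-1.59222964,  0.16213475,  1.17551403]), 'torque': array([ 0.02012915,  0.00310023, -0.03563307]), 'gripper_force': 0.0, 'width': 1.0022226726937629}
```

View pics/t0.png

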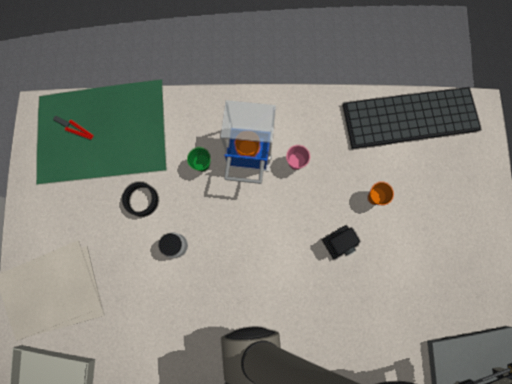

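View pics/s0.png

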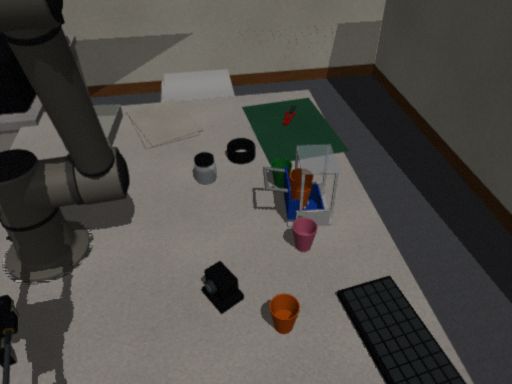

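The top view shows the bin and frame near (248,145). Three cups could be confused: green (199,160), pink (298,157) and orange (381,193) standing alone on the desk. The side view shows the orange one at (284,312). Orange (381,193) is loose_mid, and the orange cup inside the blue bin (247,146) is the stack with top_mid. I'll confirm with one enlarged crop.

```bash
python3 - <<'E'
from h import *
a=np.load('pics/s0.npy');b=np.load('pics/t0.npy')
ca=optics.get_calibration('side');cb=optics.get_calibration('top')
A=cv2.resize(a[140:260,250:350],(400,480),interpolation=cv2.INTER_CUBIC);B=cv2.resize(b[90:210,180:280],(400,480),interpolation=cv2.INTER_CUBIC)
cv2.imwrite('pics/crop0.png',np.hstack([A,B])[:,:,::-1])
for n,im in(('s',a),('t',b)):
    h=cv2.cvtColor(im,cv2.COLOR_RGB2HSV)
    for nm,lo,hi in(('or',(3,150,60),(16,255,255)),('blue',(105,120,40),(128,255,255))):
        m=cv2.inRange(h,lo,hi);k,l,st,ce=cv2.connectedComponentsWithStats(m)
        for i in range(1,k):
            if st[i,4]>40: print(n,nm,st[i],ce[i].round(1))
E
```

```text
s or [302  69  25  10 125] [316.9  73.9]
s or [231  70  81  14 455] [267.2  76.9]
s or [ 98  83  62  12 347] [131.5  88.3]
s or [290 169  11  30 210] [296.2 181. ]
s or [303 175   8  32 131] [305.9 191.1]
s or [269 294  31  40 840] [283.7 311.4]
s blue [285 166  14  54 312] [290.4 200.2]
s blue [303 184  21  26 287] [314.4 199. ]
t or [ 68 120  25  16  66] [ 78.6 128.3]
t or [235 140  24  16 305] [246.8 147.2]
t or [368 182  25  23 441] [380.5 193.7]
t blue [225 139  44  29 592] [247.4 155.8]
```

View pics/crop0.png

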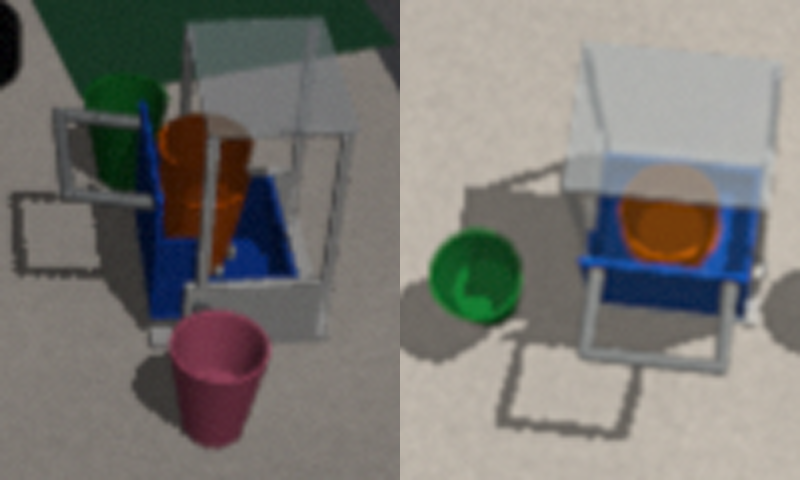

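The crop shows the handle bar from (226,179) to (261,182) in the top view, with the panel's top edge from (225.5,155.5) to (268.8,159.3). The orange stack stands inside the blue bin and is the target. The green and pink cups stand on the desk beside it as decoys.

```bash
python3 - <<'E'
from h import *
ca=optics.get_calibration('side');cb=optics.get_calibration('top')
H=[onz(cb,226.7,179,.135),onz(cb,261,182.2,.135)];P=[onz(cb,225.5,155.5,.135),onz(cb,268.8,159.3,.135)]
Hs=[onz(ca,265,168,.135),onz(ca,267.2,189,.135)]
print('H',np.round(H,4),'side',np.round(Hs,4));print('P',np.round(P,4))
hm=np.mean(H,0);pm=np.mean(P,0);d=(P[1]-P[0])+(H[1]-H[0]);d/=np.linalg.norm(d)
print('len',np.linalg.norm(H[1]-H[0]),np.linalg.norm(P[1]-P[0]),'yaw of y',np.degrees(np.arctan2(-d[0],-d[1])),hm,pm,np.linalg.norm(hm-pm))
print(np.mean(Hs,0))
# loose cup
def mask(f,box):
    im=np.load(f);h=cv2.cvtColor(im,cv2.COLOR_RGB2HSV);m=cv2.inRange(h,(3,120,40),(18,255,255));z=np.zeros_like(m);x,y,w,hh=box;z[y:y+hh,x:x+w]=m[y:y+hh,x:x+w];return z
th=np.linspace(0,2*np.pi,60)
from scipy.optimize import least_squares
tgt=[]
for c,f,b in((ca,'pics/s0.npy',(260,285,50,60)),(cb,'pics/t0.npy',(360,172,45,45))):
    m=mask(f,b);x,y,w,h=cv2.boundingRect(m);tgt.append((c,[x-.5,y-.5,x+w-.5,y+h-.5]))
def f(p,only=None):
    r=[]
    for i,(c,t) in enumerate(tgt):
        if only is not None and i!=only: continue
        X=np.vstack([np.c_[p[0]+.034*np.cos(th),p[1]+.034*np.sin(th),0*th+.08],np.c_[p[0]+.021*np.cos(th),p[1]+.021*np.sin(th),0*th]])
        q=proj(c,X);r+=list(np.r_[q.min(0),q.max(0)]-t)
    return np.array(r)
for o in(None,0,1):
    s=least_squares(lambda p:f(p,o),[.5,-.34]);print(o,s.x,s.fun.round(2))
E
```

```text
H [[ 0.6204  0.0824  0.135 ]
 [ 0.6116 -0.0071  0.135 ]] side [[ 0.621   0.0835  0.135 ]
 [ 0.6103 -0.0098  0.135 ]]
P [[ 0.6839  0.0865  0.135 ]
 [ 0.673  -0.0279  0.135 ]]
len 0.09001391585460741 0.11492218619489289 yaw of y 5.535351614678629 [0.61597976 0.03765058 0.135     ] [0.67849173 0.02925886 0.135     ] 0.06307271665674952
[0.61563853 0.03687824 0.135     ]
None [ 0.58852688 -0.34216796] [ 0.82 -0.78  0.75  0.35 -0.53  0.39  0.51  1.62]
0 [ 0.58672267 -0.34236071] [ 0.03 -0.6  -0.03  0.55]
1 [ 0.59137496 -0.34233969] [-0.52 -0.61  0.5   0.59]
```

Request:
move_arm(translation=[[0, 0, 0], [0, 0, 0], [0, 0, 0]], twist=[[0, 0, 0.108], [0, 0, 0.108], [0, 0, 0.108]], grip=0)

```text
time: 0.4
ee_pos: [0.1186, -0.5112, 0.2263]
ee_rot: [-3.141, 0.0, -0.101]
force: [-0.0, 0.5, -0.6]
width: 0.79
gripper_force: 0.0
```

Request:
move_arm(translation=[[0.0294, -0.037, 0], [0.0294, -0.037, 0], [0.0294, -0.037, 0], [0.0294, -0.037, 0], [0.0294, -0.037, 0]], twist=[[0, 0, 0], [0, 0, 0], [0, 0, 0], [0, 0, 0], [0, 0, 0]])

```text
time: 0.9
ee_pos: [0.2835, -0.3398, 0.2265]
ee_rot: [-3.141, 0.0, -0.097]
force: [0.8, -0.2, 0.1]
width: 0.354
gripper_force: 0.0
```

Request:
move_arm(translation=[[0.0294, -0.037, 0], [0.0294, -0.037, 0], [0.0294, -0.037, 0], [0.0294, -0.037, 0], [0.0294, -0.037, 0]], twist=[[0, 0, 0], [0, 0, 0], [0, 0, 0], [0, 0, 0], [0, 0, 0]])

```text
time: 1.4
ee_pos: [0.4477, -0.1696, 0.2266]
ee_rot: [3.142, 0.0, -0.096]
force: [1.4, -0.3, 0.1]
width: 0.006
gripper_force: 0.0
```

Request:
move_arm(translation=[[0.0294, -0.037, 0], [0.0294, -0.037, 0], [0.0294, -0.037, 0], [0.0294, -0.037, 0], [0.0294, -0.037, 0]], twist=[[0, 0, 0], [0, 0, 0], [0, 0, 0], [0, 0, 0], [0, 0, 0]])

```text
time: 1.9
ee_pos: [0.6117, 0.0004, 0.2262]
ee_rot: [3.141, 0.001, -0.096]
force: [0.1, -0.1, -0.1]
width: 0.01
gripper_force: 0.0
```

Request:
move_arm(translation=[[0.028, -0.0364, 0], [0, 0, 0]], twist=[[0, 0, 0], [0, 0, 0]])

```text
time: 2.1
ee_pos: [0.6443, 0.0367, 0.2247]
ee_rot: [-3.14, 0.001, -0.091]
force: [-1.2, 0.2, -0.3]
width: -0.0
gripper_force: 0.0
```

```bash
python3 - <<'E'
from h import *
o=monitor.get_obs();im,c=snap('wrist','w1');print(o['ee_pos'],o['ee_rot'],{k:np.round(v,4).tolist() for k,v in c.items()})
print(-np.array(c['R']).T@np.array(c['t']))
e=np.array([.9954,-.0958,0]);y=np.array([.0958,.9954,0]);h=np.array([.7107,.0275,.04])
for a,b,s in((-95,95,-45),(-95,95,45),(-32.5,95,-57),(-32.5,95,57)): print(proj(c,h+e*a/1e3+y*s/1e3+np.array([0,0,b/1e3])))
E
```

```text
[0.64428429 0.0367349  0.22468824] [-3.14013582e+00  1.06113281e-03 -9.13966146e-02] {'fx': 275.9442, 'fy': 275.9442, 'cx': 254.871, 'cy': 189.7693, 'k1': 0.0061, 'R': [[-0.0913, -0.9958, -0.001], [-0.9531, 0.0871, 0.2898], [-0.2885, 0.0274, -0.9571]], 't': [0.0956, 0.5756, 0.5733]}
[0.72271265 0.02939181 0.3819559 ]
[[304.23405788 221.61975196]]
[[211.3023663  221.19083771]]
[[321.4362167  157.73794609]]
[[195.14757746 157.14987489]]
```

View pics/w1.png

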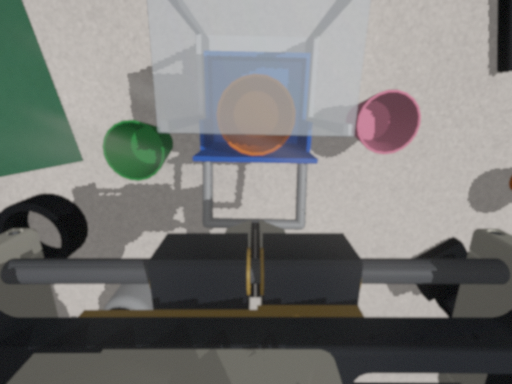

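The wrist view matches the estimate: handle bar at row 222 from column 208 to 303, panel edge at row 157, and the fingers above the gap. Descending into the gap.

Request:
move_arm(translation=[[0, 0, 0.035], [0, 0, 0.035], [0, 0, 0.035], [-0.004, 0, 0], [-0.004, 0, 0]], twist=[[0, 0, 0], [0, 0, 0], [0, 0, 0], [0, 0, 0], [0, 0, 0]])

```text
time: 2.65
ee_pos: [0.6336, 0.0321, 0.1222]
ee_rot: [3.141, 0.001, -0.097]
force: [0.3, -0.5, 0.3]
width: 0.005
gripper_force: 0.0
```

```bash
cat >> h.py <<'E'
from scipy.spatial.transform import Rotation as Ro
HG=np.array([.7107,.0275,.04]);YW=-.096
EX=np.array([np.cos(YW),np.sin(YW),0]);EY=np.array([-np.sin(YW),np.cos(YW),0]);EZ=np.array([0,0,1.])
def tool():
    o=monitor.get_obs();return np.array(o['ee_pos']),Ro.from_euler('xyz',o['ee_rot']).as_matrix()
def binc(X): d=np.asarray(X)-HG; return np.array([d@EX,d@EY,d@EZ])
E
python3 - <<'E'
from h import *
p,R=tool();print(binc(p))
# rotation about -EY (top toward -x): x'=x c - z s
n=20;S=Ro.from_rotvec(-EY*.5/n).as_matrix()
p2=HG+S@(p-HG);print('trans',R.T@(p2-p),'twist',Ro.from_matrix(R.T@S@R).as_rotvec())
E
```

```text
[-0.07718376 -0.00277779  0.08220151]
trans [-2.02896890e-03  1.74077831e-06  1.95688049e-03] twist [2.88719471e-05 2.49999821e-02 7.69635968e-06]
```

Request:
move_arm(translation=[[-0.0035, 0, 0], [-0.002, 0, 0.002], [-0.002, 0, 0.002], [-0.002, 0, 0.002], [-0.002, 0, 0.002]], twist=[[0, 0, 0], [0, 0.025, 0], [0, 0.025, 0], [0, 0.025, 0], [0, 0.025, 0]])

```text
time: 3.15
ee_pos: [0.6246, 0.0337, 0.1166]
ee_rot: [-3.142, -0.107, -0.096]
force: [1.0, -0.2, 1.1]
width: 0.006
gripper_force: 0.7
```

Request:
move_arm(translation=[[-0.002, 0, 0.002], [-0.002, 0, 0.002], [-0.002, 0, 0.002], [-0.002, 0, 0.002], [-0.002, 0, 0.002]], twist=[[0, 0.025, 0], [0, 0.025, 0], [0, 0.025, 0], [0, 0.025, 0], [0, 0.025, 0]])

```text
time: 3.65
ee_pos: [0.6164, 0.0346, 0.1053]
ee_rot: [-3.142, -0.232, -0.096]
force: [1.5, -0.3, 1.5]
width: 0.005
gripper_force: 0.6
```

Request:
move_arm(translation=[[-0.002, 0, 0.002], [-0.002, 0, 0.002], [-0.002, 0, 0.002], [-0.002, 0, 0.002], [-0.002, 0, 0.002]], twist=[[0, 0.025, 0], [0, 0.025, 0], [0, 0.025, 0], [0, 0.025, 0], [0, 0.025, 0]])

```text
time: 4.15
ee_pos: [0.6097, 0.0352, 0.093]
ee_rot: [-3.141, -0.357, -0.096]
force: [1.4, 1.0, 1.1]
width: 0.005
gripper_force: 0.6
```

Request:
move_arm(translation=[[-0.002, 0, 0.002], [-0.002, 0, 0.002], [-0.002, 0, 0.002], [-0.002, 0, 0.002], [-0.002, 0, 0.002]], twist=[[0, 0.025, 0], [0, 0.025, 0], [0, 0.025, 0], [0, 0.025, 0], [0, 0.025, 0]])

```text
time: 4.65
ee_pos: [0.6054, 0.036, 0.0824]
ee_rot: [3.141, -0.475, -0.096]
force: [6.3, 0.7, 1.9]
width: 0.006
gripper_force: 0.0
```

Request:
move_arm(translation=[[-0.002, 0, 0.001], [-0.001, 0, 0], [0, 0, 0]], twist=[[0, 0.01, 0], [0, 0, 0], [0, 0, 0]])

```text
time: 4.95
ee_pos: [0.6046, 0.0369, 0.0827]
ee_rot: [3.14, -0.474, -0.096]
force: [-0.1, 0.2, -0.2]
width: 0.004
gripper_force: 0.1
```

```bash
python3 - <<'E'
from h import *
p,R=tool();print(binc(p),monitor.get_obs()['force'])
a,ca=snap('side','s1');b,cb=snap('top','t1');
A=cv2.resize(a[140:260,250:350],(400,480),interpolation=cv2.INTER_CUBIC);B=cv2.resize(b[90:210,180:280],(400,480),interpolation=cv2.INTER_CUBIC)
cv2.imwrite('pics/crop1.png',np.hstack([A,B])[:,:,::-1])
E
```

```text
[-0.10652806 -0.00085187  0.04271172] [-0.10363584  0.2186042  -0.15218061]
```

View pics/crop1.png

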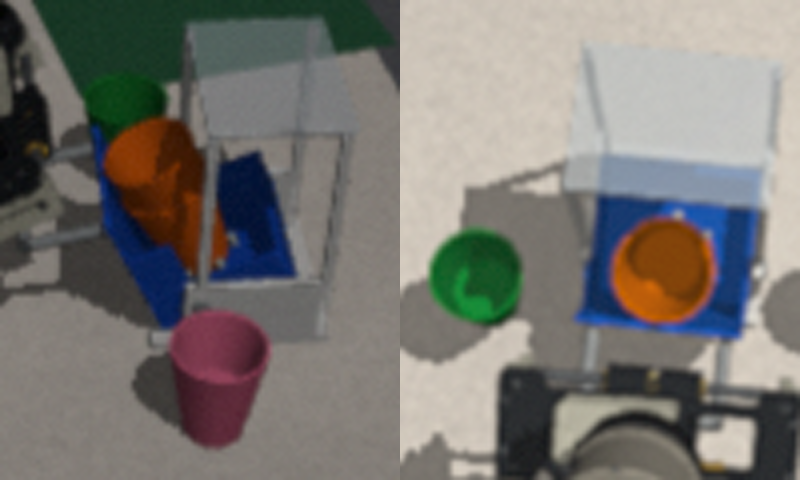

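```bash
python3 - <<'E'
from h import *
from scipy.optimize import minimize_scalar
print(monitor.get_obs()['joint_pos'])
cb=optics.get_calibration('top')
for th in(.4,.43,.46,.48,.5,.52):
    c,s=np.cos(th),np.sin(th);x,z=-.0325*c-.095*s,-.0325*s+.095*c
    print(th,[((proj(cb,HG+EX*x+EY*y+EZ*z)[0]-[180,90])*4+[400,0]).round(1) for y in(.057,-.057)])
E
```

```text
[-0.05473418  0.47255666  1.91358026 -0.07376894  0.28299041  1.67857234]
0.4 [array([577.6, 319.6]), array([747.3, 334.9])]
0.43 [array([577.5, 323.5]), array([746.9, 338.8])]
0.46 [array([577.5, 327.4]), array([746.6, 342.6])]
0.48 [array([577.4, 329.9]), array([746.4, 345.1])]
0.5 [array([577.4, 332.3]), array([746.1, 347.5])]
0.52 [array([577.4, 334.7]), array([745.9, 350. ])]
```

The crops show the bin tipped to about 0.42 rad only (panel edge at crop rows 318–336, against 332–347 expected at 0.5). Joint 5 is at its lower limit, so I'll pitch the tool back and pull the rest of the way.

Request:
move_arm(translation=[[0, 0, 0], [0, 0, 0], [0, 0, 0]], twist=[[0, -0.14, 0], [0, -0.14, 0], [0, 0, 0]])

```text
time: 5.35
ee_pos: [0.6075, 0.0361, 0.0827]
ee_rot: [3.14, -0.208, -0.098]
force: [1.5, 0.2, 0.5]
width: 0.006
gripper_force: 0.0
```

Request:
move_arm(translation=[[-0.003, 0, 0.002], [-0.003, 0, 0.002], [-0.003, 0, 0.002], [-0.003, 0, 0.002], [0, 0, 0]], twist=[[0, 0, 0], [0, 0, 0], [0, 0, 0], [0, 0, 0], [0, 0, 0]])

```text
time: 5.85
ee_pos: [0.5978, 0.0373, 0.072]
ee_rot: [3.14, -0.218, -0.097]
force: [17.0, -2.0, -5.8]
width: 0.005
gripper_force: 6.9
```

Request:
move_arm(translation=[[0.004, 0, 0], [0.003, 0, -0.02], [0, 0, -0.045], [-0.03, 0, -0.035], [-0.04, 0, -0.03]], twist=[[0, 0, 0], [0, 0, 0], [0, 0, 0], [0, 0, 0], [0, 0, 0]])

```text
time: 6.35
ee_pos: [0.5055, 0.0464, 0.1859]
ee_rot: [3.139, -0.209, -0.097]
force: [0.2, 0.9, 1.1]
width: 0.002
gripper_force: 0.0
```

Request:
move_arm(translation=[[-0.045, 0.02, -0.01], [-0.045, 0.02, 0], [-0.045, 0.02, 0]], twist=[[0, -0.1, 0], [0, -0.118, 0], [0, 0, 0]], grip=1)

```text
time: 6.65
ee_pos: [0.3642, -0.0004, 0.1807]
ee_rot: [3.139, 0.014, -0.097]
force: [-0.4, -0.1, 0.6]
width: 0.216
gripper_force: 0.0
```

```bash
python3 - <<'E'
from h import *
a,ca=snap('side','s2');b,cb=snap('top','t2');
A=cv2.resize(a[140:260,250:350],(400,480),interpolation=cv2.INTER_CUBIC);B=cv2.resize(b[90:210,180:280],(400,480),interpolation=cv2.INTER_CUBIC)
cv2.imwrite('pics/crop2.png',np.hstack([A,B])[:,:,::-1])
im,c=snap('wrist','w2')
print(tool()[0],monitor.get_obs()['time'])
for th in (.46,.5):
    cc,s=np.cos(th),np.sin(th)
    for x,z,w in((-.0325,.095,.057),(-.095,.095,.045)):
        X,Z=x*cc-z*s,x*s+z*cc
        print(th,[((proj(cb,HG+EX*X+EY*y+EZ*Z)[0]-[180,90])*4+[400,0]).round(1) for y in(w,-w)],[((proj(ca,HG+EX*X+EY*y+EZ*Z)[0]-[250,140])*4).round(1) for y in(w,-w)])
E
```

```text
[3.61851844e-01 1.04281095e-04 1.80606892e-01] 6.8
0.46 [array([577.5, 327.4]), array([746.6, 342.6])] [array([ 90.3, 128.4]), array([106.3, 230.7])]
0.46 [array([589.6, 417.7]), array([721. , 429.8])] [array([ 16.3, 171.5]), array([ 24.3, 253.1])]
0.5 [array([577.4, 332.3]), array([746.1, 347.5])] [array([ 86.5, 131.7]), array([102.2, 234.1])]
0.5 [array([589.9, 421.3]), array([720.7, 433.4])] [array([ 14.2, 176.9]), array([ 22.1, 258.6])]
```

View pics/crop2.png

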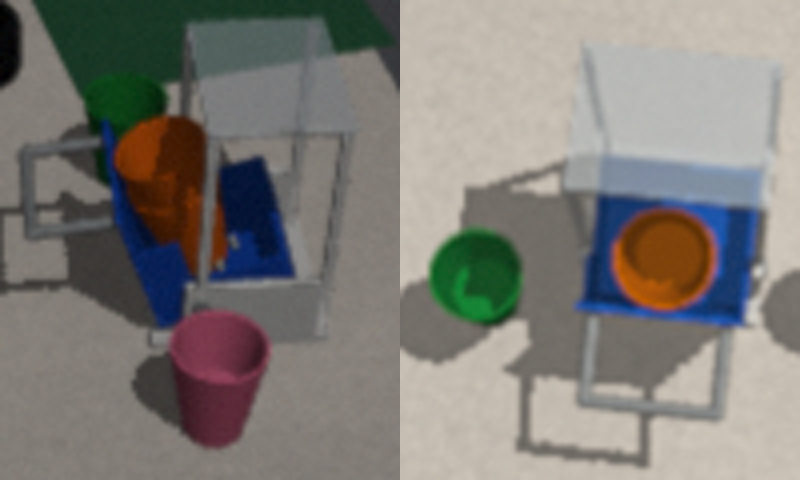

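The bin slipped back to about 0.31 rad when the finger withdrew: the panel edge is at crop rows 305–322 and the handle bar at about row 408. I'll press the bar down from above with shut fingertips, then lift straight up.

Request:
move_arm(translation=[[0.043, -0.012, 0], [0.043, -0.012, 0], [0.043, -0.012, 0], [0.043, -0.012, 0], [0.043, -0.012, 0]], twist=[[0, 0, 0], [0, 0, 0], [0, 0, 0], [0, 0, 0], [0, 0, 0]], grip=0)

```text
time: 7.3
ee_pos: [0.5871, 0.0399, 0.1779]
ee_rot: [3.139, 0.011, -0.097]
force: [-0.1, -0.7, -0.1]
width: 0.025
gripper_force: 0.0
```

Request:
move_arm(translation=[[0, 0, 0], [0, 0, 0], [0, 0, 0]], twist=[[0, 0.1, 0], [0, 0.1, 0], [0, 0, 0]])

```text
time: 7.6
ee_pos: [0.5829, 0.0399, 0.1768]
ee_rot: [3.139, -0.185, -0.096]
force: [-0.2, 0.3, -0.5]
width: 0.005
gripper_force: 0.0
```

Request:
move_arm(translation=[[-0.005, 0, 0.025], [-0.005, 0, 0.025], [-0.001, 0, 0.006], [-0.001, 0, 0.006], [-0.001, 0, 0.006]], twist=[[0, 0, 0], [0, 0, 0], [0, 0, 0], [0, 0, 0], [0, 0, 0]])

```text
time: 8.1
ee_pos: [0.5862, 0.0386, 0.1105]
ee_rot: [3.139, -0.189, -0.097]
force: [0.6, 0.7, 1.0]
width: 0.004
gripper_force: 0.0
```

Request:
move_arm(translation=[[-0.001, 0, 0.006], [-0.001, 0, 0.006], [-0.001, 0, 0.006], [-0.001, 0, 0.005], [0, 0, 0]], twist=[[0, 0, 0], [0, 0, 0], [0, 0, 0], [0, 0, 0], [0, 0, 0]])

```text
time: 8.6
ee_pos: [0.5855, 0.0385, 0.0857]
ee_rot: [3.139, -0.187, -0.097]
force: [-0.2, 0.4, -0.2]
width: 0.006
gripper_force: 0.0
```

Request:
move_arm(translation=[[0, 0, 0.002], [0, 0, 0.002], [0, 0, 0.001], [0, 0, 0]], twist=[[0, 0, 0], [0, 0, 0], [0, 0, 0], [0, 0, 0]])

```text
time: 9.0
ee_pos: [0.5867, 0.0384, 0.0837]
ee_rot: [3.139, -0.189, -0.097]
force: [-10.0, 0.4, 17.7]
width: 0.002
gripper_force: 9.7
```

```bash
python3 - <<'E'
from h import *
print(monitor.get_obs()['force'],binc(tool()[0]))
b,cb=snap('top','t3'); B=b[145:195,215:280]
h=cv2.cvtColor(b,cv2.COLOR_RGB2HSV);m=cv2.inRange(h,(105,120,40),(128,255,255))
for f in('t2','t3'):
    im=np.load(f'pics/{f}.npy');m=cv2.inRange(cv2.cvtColor(im,cv2.COLOR_RGB2HSV),(105,120,40),(128,255,255))
    print(f,[(u,np.flatnonzero(m[:,u]).max()) for u in(227,229,231,260,262,264)])
E
```

```text
[-9.97068597  0.36501093 17.67236842] [-0.12449515 -0.00099214  0.04368199]
t2 [(227, np.int64(167)), (229, np.int64(167)), (231, np.int64(167)), (260, np.int64(170)), (262, np.int64(170)), (264, np.int64(170))]
t3 [(227, np.int64(173)), (229, np.int64(173)), (231, np.int64(173)), (260, np.int64(173)), (262, np.int64(173)), (264, np.int64(173))]
```

Request:
move_arm(translation=[[0, 0, -0.005], [0.005, 0, -0.03], [0.01, 0, -0.045], [0.01, 0, -0.045], [0.01, 0, -0.045]], twist=[[0, 0, 0], [0, 0, 0], [0, 0, 0], [0, -0.095, 0], [0, -0.095, 0]])

```text
time: 9.55
ee_pos: [0.5926, 0.0383, 0.2466]
ee_rot: [3.139, -0.018, -0.097]
force: [2.1, -0.3, 0.5]
width: 0.009
gripper_force: 0.0
```

Request:
move_arm(translation=[[0.004, 0.0475, 0], [0.004, 0.0475, 0], [0.004, 0.0475, 0], [0.004, 0.0475, 0], [0.004, 0.0475, 0]], twist=[[0, 0, 0], [0, 0, 0], [0, 0, 0], [0, 0, 0], [0, 0, 0]], grip=1)

```text
time: 10.05
ee_pos: [0.59, -0.2022, 0.2449]
ee_rot: [3.139, -0.02, -0.097]
force: [0.5, -0.1, 0.0]
width: 0.386
gripper_force: 0.0
```

Request:
move_arm(translation=[[0.004, 0.0475, 0], [0.004, 0.0475, 0], [0.004, 0.0475, 0], [0, 0, 0]], twist=[[0, 0, 0], [0, 0, 0], [0, 0, 0], [0, 0, 0]])

```text
time: 10.45
ee_pos: [0.5866, -0.3497, 0.2439]
ee_rot: [3.137, -0.019, -0.104]
force: [0.0, 0.8, 0.1]
width: 0.739
gripper_force: 0.0
```

```bash
python3 - <<'E'
from h import *
p,R=tool();print(p,monitor.get_obs()['ee_rot'],monitor.get_obs()['time'])
im,c=snap('wrist','w3');a,ca=snap('side','s3');b,cb=snap('top','t3b')
m=cv2.inRange(cv2.cvtColor(im,cv2.COLOR_RGB2HSV),(3,120,40),(18,255,255))
k,l,st,ce=cv2.connectedComponentsWithStats(m)
print([ (st[i].tolist(),ce[i].round(1)) for i in range(1,k) if st[i,4]>80])
for cup in([.5885,-.342,.08],[.5885,-.342,0]): print(proj(c,cup))
V=np.vstack([np.hstack([cv2.resize(a[140:240,260:340],(320,400),interpolation=cv2.INTER_CUBIC),cv2.resize(b[100:200,210:290],(320,400),interpolation=cv2.INTER_CUBIC)])])
cv2.imwrite('pics/v3.png',np.hstack([V,np.pad(cv2.resize(im[100:384,100:400],(160,151)),((0,249),(0,0),(0,0)))])[:,:,::-1])
E
```

```text
[ 0.58655068 -0.34970361  0.24387245] [ 3.13702308 -0.01867046 -0.1040959 ] 10.45
[([220, 151, 55, 52, 2245], array([246.8, 176.3]))]
[[247.64465486 176.69652382]]
[[248.73702549 164.50265219]]
```

View pics/v3.png

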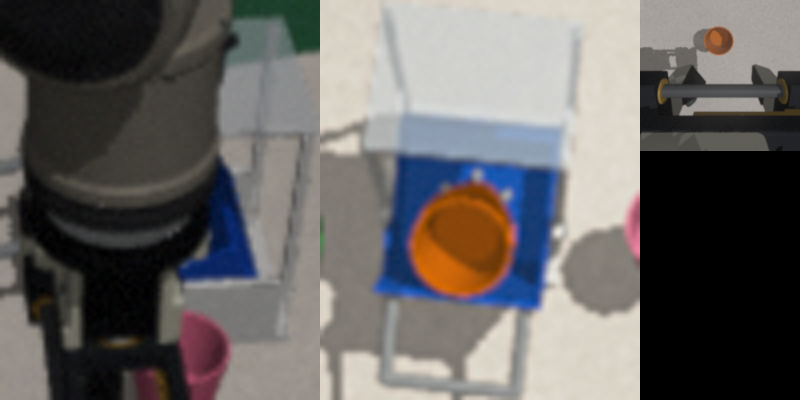

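```bash
python3 - <<'E'
from h import *
from scipy.optimize import least_squares
c=optics.get_calibration('wrist');p,R=tool();print(p)
th=np.linspace(0,2*np.pi,90)
def bb(q,z=.08,r=.034): 
    P=proj(c,np.c_[q[0]+r*np.cos(th),q[1]+r*np.sin(th),0*th+z]);return np.r_[P.min(0),P.max(0)]
s=least_squares(lambda q:bb(q)[[0,2,3]]-np.array([219.5,274.5,202.5]),[.5885,-.342]);print(s.x,s.fun.round(2),bb(s.x).round(1),bb(s.x,0,.021).round(1))
q=s.x
for z in(.2,.054):print('tool delta after levelling', (np.r_[q,z]-p)@np.c_[[np.cos(-.104),np.sin(-.104),0],[np.sin(-.104),-np.cos(-.104),0],[0,0,-1]])
E
```

```text
[ 0.58799695 -0.34296288  0.24484989]
[ 0.59106773 -0.33415582] [-0.82  0.82  0.05] [218.7 147.2 275.3 202.5] [234.2 149.5 262.6 177.5]
tool delta after levelling [ 0.00213991 -0.00907826  0.04484989]
tool delta after levelling [ 0.00213991 -0.00907826  0.19084989]
```

```bash
cat > cup.py <<'E'
from h import *
from scipy.optimize import least_squares
im,c=snap('wrist','w4');im,c=snap('wrist','w4');p,R=tool();e=monitor.get_obs()['ee_rot'];print(p,e)
m=cv2.inRange(cv2.cvtColor(im,cv2.COLOR_RGB2HSV),(3,120,40),(18,255,255))
k,l,st,ce=cv2.connectedComponentsWithStats(m);i=1+np.argmax(st[1:,4]);x,y,w,h=st[i,:4];t=np.array([x-.5,y-.5,x+w-.5,y+h-.5]);print(t)
th=np.linspace(0,2*np.pi,90)
def bb(q,z=.08,r=.034): 
    P=proj(c,np.c_[q[0]+r*np.cos(th),q[1]+r*np.sin(th),0*th+z]);return np.r_[P.min(0),P.max(0)]
s=least_squares(lambda q:(bb(q)-t)[[0,2,3]],[.5885,-.342]);q=s.x;print(q,(bb(q)-t).round(2))
a=e[2]
print('tool delta', (np.r_[q,.054]-p)@np.c_[[np.cos(a),np.sin(a),0],[np.sin(a),-np.cos(a),0],[0,0,-1]])
E
python3 cup.py
```

```text
[ 0.58838029 -0.34180457  0.24551388] [ 3.13934353 -0.01931208 -0.09610986]
[226.5 150.5 280.5 203.5]
[ 0.58913292 -0.3410072 ] [-1.25 -2.06  1.25  0.08]
tool delta [ 0.00067265 -0.00086591  0.19151388]
```

Request:
move_arm(translation=[[0.0007, -0.001, 0], [0, 0, 0.045], [0, 0, 0.045], [0, 0, 0.045], [0, 0, 0.04]], twist=[[0, -0.019, 0], [0, 0, 0], [0, 0, 0], [0, 0, 0], [0, 0, 0]])

```text
time: 11.2
ee_pos: [0.5889, -0.341, 0.0686]
ee_rot: [3.139, 0.001, -0.096]
force: [0.9, 0.5, 0.6]
width: 1.002
gripper_force: 0.0
```

Request:
move_arm(translation=[[0, 0, 0.016], [0, 0, 0], [0, 0, 0]], twist=[[0, 0, 0], [0, 0, 0], [0, 0, 0]])

```text
time: 11.5
ee_pos: [0.5896, -0.3422, 0.0553]
ee_rot: [3.139, -0.001, -0.096]
force: [0.0, 0.4, 0.0]
width: 1.002
gripper_force: 0.0
```

Request:
move_arm(translation=[[0, 0, 0], [0, 0, 0], [0, 0, 0], [0, 0, 0], [0, 0, 0]], twist=[[0, 0, 0], [0, 0, 0], [0, 0, 0], [0, 0, 0], [0, 0, 0]], grip=0.4, grip_force=30)

```text
time: 12.0
ee_pos: [0.5891, -0.3428, 0.0553]
ee_rot: [3.139, -0.001, -0.098]
force: [-0.3, 1.2, 4.1]
width: 0.71
gripper_force: 33.8
```

Request:
move_arm(translation=[[0, 0, 0], [0, 0, -0.01], [0, 0, -0.03], [0, 0, -0.045], [0, 0, -0.045]], twist=[[0, 0, 0], [0, 0, 0], [0, 0, 0], [0, 0, 0], [0, 0, 0]])

```text
time: 12.5
ee_pos: [0.5881, -0.3421, 0.1852]
ee_rot: [3.14, 0.002, -0.098]
force: [0.4, -1.1, 0.4]
width: 0.716
gripper_force: 33.6
```

Request:
move_arm(translation=[[0, 0, -0.045], [0, 0, -0.025], [0, 0, 0]], twist=[[0, 0, 0], [0, 0, 0], [0, 0, 0]])

```text
time: 12.8
ee_pos: [0.59, -0.3432, 0.2599]
ee_rot: [3.134, -0.008, -0.098]
force: [0.2, -0.5, -0.3]
width: 0.707
gripper_force: 33.6
```

```bash
python3 - <<'E'
from h import *
a,ca=snap('side','s4');o=monitor.get_obs();print(o['width'],o['gripper_force'],tool()[0])
im,c=snap('wrist','w5')
cv2.imwrite('pics/v4.png',np.hstack([a,im])[:,:,::-1][::1,::1]);cv2.imwrite('pics/v4.png',cv2.resize(cv2.imread('pics/v4.png'),(800,300)))
E
```

```text
0.7099005176214508 33.630913796368986 [ 0.58914404 -0.34257945  0.25652417]
```

View pics/v4.png

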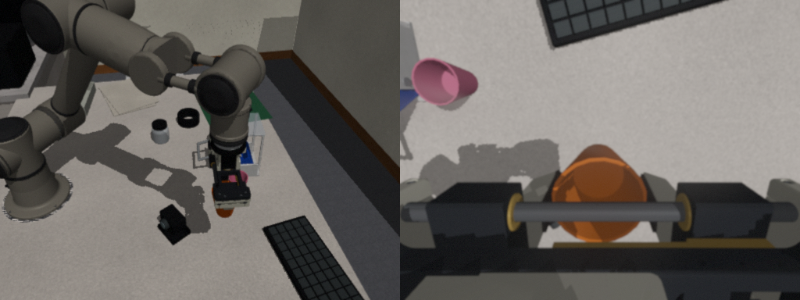

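The loose orange cup is held upright between the fingers (wrist view at about (600,195)). The bin is undisturbed. I'll stage on the robot side and measure the stack.

Request:
move_arm(translation=[[-0.019, -0.04, -0.005], [-0.019, -0.04, -0.005], [-0.019, -0.04, -0.005], [-0.019, -0.04, -0.005], [-0.019, -0.04, -0.005]], twist=[[0, 0, 0], [0, 0, 0], [0, 0, 0], [0, 0, 0], [0, 0, 0]])

```text
time: 13.4
ee_pos: [0.5118, -0.1319, 0.2767]
ee_rot: [3.141, 0.004, -0.098]
force: [-0.2, -0.1, -0.7]
width: 0.71
gripper_force: 33.6
```

Request:
move_arm(translation=[[-0.019, -0.04, -0.005], [-0.019, -0.04, -0.005], [-0.019, -0.04, -0.005], [-0.019, -0.04, -0.005], [0, 0, 0]], twist=[[0, 0, 0], [0, 0, 0], [0, 0, 0], [0, 0, 0], [0, 0, 0]])

```text
time: 13.9
ee_pos: [0.4512, 0.0369, 0.2975]
ee_rot: [3.141, 0.003, -0.093]
force: [-0.7, -0.9, -0.6]
width: 0.71
gripper_force: 33.6
```

```bash
python3 - <<'E'
from h import *
a,ca=snap('side','s5');b,cb=snap('top','t5');t3=np.load('pics/t3b.npy')
p,R=tool();print(p,monitor.get_obs()['joint_pos'])
def orange(im,box):
    m=cv2.inRange(cv2.cvtColor(im,cv2.COLOR_RGB2HSV),(3,120,40),(18,255,255));z=np.zeros_like(m);u,v,w,h=box;z[v:v+h,u:u+w]=m[v:v+h,u:u+w];return z
for im,bx in((a,(270,160,50,60)),(t3,(225,130,45,55)),(b,(225,130,45,55))):
    m=orange(im,bx);k,l,st,ce=cv2.connectedComponentsWithStats(m);print([st[i].tolist() for i in range(1,k) if st[i,4]>20])
A=cv2.resize(a[155:215,265:325],(400,400),interpolation=cv2.INTER_CUBIC);B=cv2.resize(t3[130:190,220:280],(400,400),interpolation=cv2.INTER_CUBIC)
for th in(.5,):
    t=th
    for dx,zz in((.005,.118),(.005,.086)):
        U=-np.sin(t)*EX+np.cos(t)*EZ;V=np.cos(t)*EX+np.sin(t)*EZ;C=HG+V*dx+U*zz
        ps=np.linspace(0,2*np.pi,40)
        X=C+.034*(np.outer(np.cos(ps),V)+np.outer(np.sin(ps),EY))
        for img,cc,off in((A,ca,(265,155)),(B,cb,(220,130))):
            q=((proj(cc,X)+.5-off)*400/60).astype(int); cv2.polylines(img,[q],True,(0,255,255) if zz>.1 else (255,255,255),1)
cv2.imwrite('pics/v5.png',np.hstack([A,B])[:,:,::-1])
E
```

```text
[0.45289216 0.03346386 0.29717412] [-0.09321876  0.16170918  1.57142854 -0.00294404  1.41091757  1.57339295]
[[273, 170, 28, 38, 647], [303, 195, 4, 11, 29]]
[[233, 146, 25, 28, 548]]
[[233, 146, 25, 28, 548]]
```

View pics/v5.png

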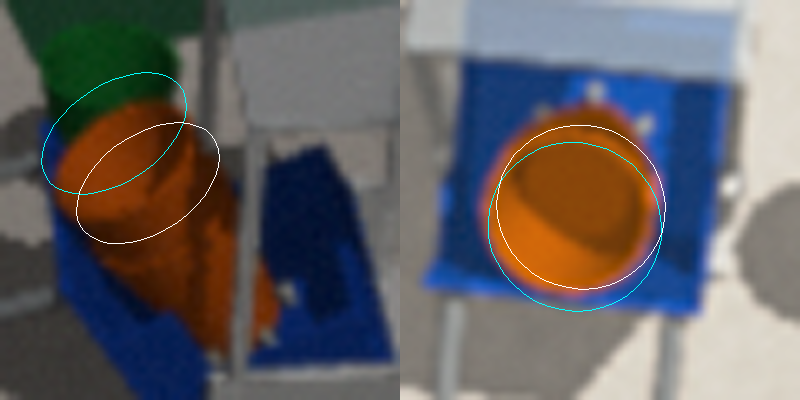

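```bash
cat > fit.py <<'E'
from h import *
from scipy.optimize import least_squares
ca=optics.get_calibration('side');cb=optics.get_calibration('top');ps=np.linspace(0,2*np.pi,120)
def rim(q,t=.5):
    U=-np.sin(t)*EX+np.cos(t)*EZ;V=np.cos(t)*EX+np.sin(t)*EZ;C=HG+V*q[0]+U*q[2]+EY*q[1]
    return C,U,V,C+.034*(np.outer(np.cos(ps),V)+np.outer(np.sin(ps),EY))
def res(q,t):
    X=rim(q,t)[3];B=proj(cb,X);A=proj(ca,X)
    return np.array([B[:,0].min()-232.3,B[:,0].max()-257.9,B[:,1].max()-173.9,A[:,0].min()-272.1,A[:,1].min()-169.1])
for t in(.48,.5,.52,.54):
    s=least_squares(res,[.005,0,.11],args=(t,));print(t,s.x.round(4),s.fun.round(2),rim(s.x,t)[0].round(4))
E
python3 fit.py
python3 - <<'E'
import sys;sys.argv=['']
from h import *
# home-state check of rim: top home view mask rim and side home
E
```

```text
0.48 [0.0021 0.0029 0.1018] [-0.04  0.01  0.84  0.88 -0.23] [0.6661 0.0347 0.1313]
0.5 [0.0038 0.0029 0.1016] [-0.04  0.01  0.88  0.91 -0.24] [0.6658 0.0348 0.131 ]
0.52 [0.0055 0.0029 0.1014] [-0.03  0.01  0.91  0.94 -0.24] [0.6656 0.0348 0.1307]
0.54 [0.0072 0.0029 0.1011] [-0.03  0.    0.94  0.97 -0.25] [0.6654 0.0348 0.1304]
```

Request:
move_arm(translation=[[0.0434, -0.0054, 0.009], [0.0434, -0.0054, 0.009], [0.0434, -0.0054, 0.009], [0.0434, -0.0054, 0.009], [0, 0, 0]], twist=[[0, 0, 0], [0, 0, 0], [0, 0, 0], [0, 0, 0], [0, 0, 0]])

```text
time: 14.5
ee_pos: [0.6315, 0.0351, 0.2548]
ee_rot: [3.138, 0.009, -0.1]
force: [-1.0, 0.5, -1.4]
width: 0.708
gripper_force: 33.7
```

Request:
move_arm(translation=[[0, 0, 0], [0, 0, 0], [0, 0, 0], [0, 0, 0], [0, 0, 0]], twist=[[0, 0.1, 0], [0, 0.1, 0], [0, 0.1, 0], [0, 0.1, 0], [0, 0.1, 0]])

```text
time: 15.0
ee_pos: [0.6279, 0.0357, 0.2617]
ee_rot: [3.138, -0.503, -0.098]
force: [0.7, 0.1, -0.9]
width: 0.716
gripper_force: 34.0
```

```bash
cat > rel.py <<'E'
from h import *
import sys
a,ca=snap('side','sx');o=monitor.get_obs();p,R=tool();print(p,o['ee_rot'],'j5',o['joint_pos'][4],'t',o['time'],'w',o['width'],o['force'].round(1))
C=np.array([.666,.0348,.131]);U=-np.sin(.5)*EX+np.cos(.5)*EZ
for k in(.08,.0073): print(k,'tool delta',(R.T@(C+U*k-p)).round(4))
Rt=np.c_[np.cos(.5)*EX+np.sin(.5)*EZ,-EY,-U];print('twist',Ro.from_matrix(R.T@Rt).as_rotvec().round(4))
E
python3 rel.py; python3 - <<'E'
import cv2
E
```

```text
[0.62476073 0.03628025 0.25913797] [ 3.13785532 -0.50115224 -0.09702407] j5 0.7193689641048331 t 15.05 w 0.7097559114063202 [-2.1  1.  -3.1]
0.08 tool delta [-0.0253 -0.0027  0.0522]
0.0073 tool delta [-0.0254 -0.003   0.1249]
twist [ 0.0042 -0.0012 -0.0009]
```

```bash
python3 - <<'E'
from h import *
im,c=snap('side','sx');p,R=tool()
ps=np.linspace(0,2*np.pi,90)
m=cv2.inRange(cv2.cvtColor(im,cv2.COLOR_RGB2HSV),(3,120,40),(18,255,255));m[:, :200]=0;m[:120]=0;m[230:]=0
k,l,st,ce=cv2.connectedComponentsWithStats(m);print([(st[i].tolist(),ce[i].round(1)) for i in range(1,k) if st[i,4]>15])
for lean in(0,.25,.5):
    S=R@Ro.from_rotvec([0,-lean,0]).as_matrix()  # lean: cup swings toward hanging
    g=p-R[:,2]*.019
    q=[]
    for h,r in((.0363,.021),):
        X=g+S[:,2]*(h+.019)+r*(np.outer(np.cos(ps),S[:,0])+np.outer(np.sin(ps),S[:,1]));q=proj(c,X);print(lean,'foot bbox',q.min(0).round(1),q.max(0).round(1))
E
```

```text
[([257, 127, 29, 35, 406], array([274.5, 147.1])), ([273, 170, 28, 38, 647], array([288.1, 186.3])), ([303, 195, 4, 11, 29], array([304.1, 199.9]))]
0 foot bbox [269.2 145.1] [283.2 156.4]
0.25 foot bbox [263.7 147.6] [279.  157.4]
0.5 foot bbox [258.4 148.7] [274.1 157.8]
```

Request:
move_arm(translation=[[-0.013, -0.0014, 0], [-0.0123, -0.0014, 0], [0, 0, 0.026], [0, 0, 0.026], [0, 0, 0]], twist=[[0.004, -0.001, 0], [0, 0, 0], [0, 0, 0], [0, 0, 0], [0, 0, 0]])

```text
time: 15.6
ee_pos: [0.6311, 0.0386, 0.2007]
ee_rot: [-3.141, -0.491, -0.098]
force: [-0.8, 0.1, -1.3]
width: 0.712
gripper_force: 34.0
```

```bash
python3 rel.py; python3 - <<'E'
from h import *
im,c=snap('side','sy');p,R=tool();ps=np.linspace(0,2*np.pi,90)
m=cv2.inRange(cv2.cvtColor(im,cv2.COLOR_RGB2HSV),(3,120,40),(18,255,255));m[:, :200]=0;m[:120]=0;m[230:]=0
k,l,st,ce=cv2.connectedComponentsWithStats(m);print([(st[i].tolist(),ce[i].round(1)) for i in range(1,k) if st[i,4]>15])
for d in(0,.1,.2):
    S=R@Ro.from_rotvec([0,-d,0]).as_matrix();X=p-R[:,2]*.019+S[:,2]*.0743+.021*(np.outer(np.cos(ps),S[:,0])+np.outer(np.sin(ps),S[:,1]));q=proj(c,X);print(d,q.min(0).round(1),q.max(0).round(1))
A=cv2.resize(im[110:230,240:340],(500,600),interpolation=cv2.INTER_CUBIC);cv2.imwrite('pics/v6.png',A[:,:,::-1])
E
```

```text
[0.63141045 0.03886033 0.20260296] [-3.14099099 -0.49344307 -0.09737858] j5 0.5909403352786475 t 15.65 w 0.7126338854946143 [-1.1 -0.3 -0.4]
0.08 tool delta [-0.0038  0.0007 -0.0004]
0.0073 tool delta [-0.0033  0.0007  0.0723]
twist [ 0.0001  0.0066 -0.0012]
[([261, 144, 40, 64, 942], array([284.5, 178.7])), ([303, 195, 4, 11, 29], array([304.1, 199.9]))]
0 [274.3 165.3] [287.8 176.5]
0.1 [271.6 166.6] [285.7 177.2]
0.2 [268.9 167.7] [283.4 177.8]
```

Request:
move_arm(translation=[[-0.003, 0.0007, 0.01], [0, 0, 0.015], [0, 0, 0.015], [0, 0, 0]], twist=[[0, 0.006, 0], [0, 0, 0], [0, 0, 0], [0, 0, 0]])

```text
time: 16.1
ee_pos: [0.6479, 0.0374, 0.166]
ee_rot: [-3.141, -0.502, -0.097]
force: [-0.7, 1.0, -0.9]
width: 0.717
gripper_force: 34.0
```

```bash
python3 rel.py
```

```text
[0.64788687 0.03754491 0.16685359] [-3.14053199 -0.5025723  -0.09644407] j5 0.500807885955461 t 16.15 w 0.7145440376533225 [-0.5 -0.3 -0.4]
0.08 tool delta [-0.001   0.001  -0.0398]
0.0073 tool delta [-0.0012  0.001   0.0329]
twist [-0.0008 -0.0026 -0.0004]
```

Foot is inside the mouth with no contact so far. Continuing slowly.

Request:
move_arm(translation=[[-0.001, 0.001, 0.007], [0, 0, 0.007], [0, 0, 0.006], [0, 0, 0]], twist=[[0, 0, 0], [0, 0, 0], [0, 0, 0], [0, 0, 0]])

```text
time: 16.55
ee_pos: [0.6565, 0.0358, 0.1491]
ee_rot: [-3.14, -0.504, -0.096]
force: [-0.6, 0.4, -0.7]
width: 0.707
gripper_force: 34.0
```

Request:
move_arm(translation=[[0, 0, 0.003], [0, 0, 0.003], [0, 0, 0.003], [0, 0, 0]], twist=[[0, 0, 0], [0, 0, 0], [0, 0, 0], [0, 0, 0]])

```text
time: 16.95
ee_pos: [0.661, 0.0355, 0.1418]
ee_rot: [-3.14, -0.504, -0.096]
force: [0.1, 0.1, -0.5]
width: 0.715
gripper_force: 34.0
```

```bash
python3 rel.py
```

```text
[0.66096662 0.03547511 0.14204991] [-3.14035177 -0.50468608 -0.09634366] j5 0.45019679418874203 t 17.0 w 0.7137193163956168 [ 0.6 -0.3 -0.2]
0.08 tool delta [-0.0005  0.0001 -0.0679]
0.0073 tool delta [-0.0009  0.0002  0.0048]
twist [-0.0011 -0.0047 -0.0003]
```

Request:
move_arm(translation=[[0, 0, 0.002], [0, 0, 0.002], [0, 0, 0]], twist=[[0, 0, 0], [0, 0, 0], [0, 0, 0]])

```text
time: 17.3
ee_pos: [0.6629, 0.0353, 0.1385]
ee_rot: [-3.14, -0.505, -0.096]
force: [-0.3, 0.5, -0.3]
width: 0.712
gripper_force: 34.0
```

Request:
move_arm(translation=[[0, 0, 0.001], [0, 0, 0.001], [0, 0, 0]], twist=[[0, 0, 0], [0, 0, 0], [0, 0, 0]])

```text
time: 17.6
ee_pos: [0.6644, 0.0352, 0.1381]
ee_rot: [-3.14, -0.507, -0.096]
force: [-2.8, -0.4, 4.2]
width: 0.712
gripper_force: 34.0
```

```bash
python3 rel.py
```

```text
[0.66437253 0.03519406 0.13810909] [-3.14033449 -0.50691074 -0.09626095] j5 0.44086830925460535 t 17.65 w 0.7137622006715019 [-3.8  0.2  4.9]
0.08 tool delta [-0.0014  0.0002 -0.073 ]
0.0073 tool delta [-0.002   0.0002 -0.0003]
twist [-0.0011 -0.0069 -0.0002]
```

Contact of about 6 N came exactly at the predicted seated depth. Releasing and backing off along the axis, then a gentle press on the rim to confirm.

Request:
move_arm(translation=[[0, 0, 0], [0, 0, 0], [0, 0, 0], [0, 0, 0], [0, 0, 0]], twist=[[0, 0, 0], [0, 0, 0], [0, 0, 0], [0, 0, 0], [0, 0, 0]], grip=0.95)

```text
time: 18.15
ee_pos: [0.6638, 0.0352, 0.1368]
ee_rot: [-3.14, -0.505, -0.096]
force: [-0.3, -0.6, 1.0]
width: 0.951
gripper_force: 0.0
```

Request:
move_arm(translation=[[0, 0, -0.01], [0, 0, -0.02], [0, 0, -0.02], [0, 0, 0]], twist=[[0, 0, 0], [0, 0, 0], [0, 0, 0], [0, 0, 0]])

```text
time: 18.55
ee_pos: [0.6403, 0.0376, 0.1841]
ee_rot: [-3.14, -0.51, -0.096]
force: [0.5, 0.7, -0.3]
width: 0.954
gripper_force: 0.0
```

```bash
python3 rel.py; python3 - <<'E'
from h import *
im,c=snap('side','s7');p,R=tool()
m=cv2.inRange(cv2.cvtColor(im,cv2.COLOR_RGB2HSV),(3,120,40),(18,255,255));m[:, :200]=0;m[:120]=0;m[230:]=0
k,l,st,ce=cv2.connectedComponentsWithStats(m);print([(st[i].tolist(),ce[i].round(1)) for i in range(1,k) if st[i,4]>15])
E
```

```text
[0.64019425 0.03755245 0.18259751] [-3.14019039 -0.50820556 -0.09622566] j5 0.5232577528119431 t 18.6 w 0.9525714413457307 [ 0.1 -0.3 -0. ]
0.08 tool delta [-0.0018  0.0002 -0.0223]
0.0073 tool delta [-0.0024  0.0003  0.0504]
twist [-0.0013 -0.0082 -0.0002]
[([267, 163, 34, 45, 789], array([286.4, 183.4])), ([303, 195, 4, 10, 26], array([304. , 199.7]))]
```

Request:
move_arm(translation=[[-0.001, 0, 0], [0, 0, 0], [0, 0, 0], [0, 0, 0.01], [0, 0, 0.01]], twist=[[0, 0, 0], [0, 0, 0], [0, 0, 0], [0, 0, 0], [0, 0, 0]], grip=0.63)

```text
time: 19.15
ee_pos: [0.649, 0.0366, 0.162]
ee_rot: [-3.14, -0.505, -0.096]
force: [0.1, -0.2, -0.6]
width: 0.635
gripper_force: 0.0
```

Request:
move_arm(translation=[[0, 0, 0.002], [0, 0, 0.001], [0, 0, 0.001], [0, 0, 0.001], [0, 0, 0]], twist=[[0, 0, 0], [0, 0, 0], [0, 0, 0], [0, 0, 0], [0, 0, 0]])

```text
time: 19.65
ee_pos: [0.6513, 0.0363, 0.1595]
ee_rot: [-3.141, -0.507, -0.096]
force: [-2.3, -0.1, 3.9]
width: 0.631
gripper_force: 2.4
```

```bash
python3 rel.py
```

```text
[0.65123953 0.03627415 0.15941042] [-3.14049303 -0.50658229 -0.09629279] j5 0.4788338569367405 t 19.7 w 0.6284467116860651 [-2.6 -0.8  4. ]
0.08 tool delta [-0.0003  0.     -0.048 ]
0.0073 tool delta [-0.0008  0.0001  0.0247]
twist [-0.001  -0.0066 -0.0003]
```

Rim contact sits at 32.0 mm above the lower rim, so the cup is fully nested. Next I'll shut the fingers, enter the gap between bar and panel, and push the panel home from there.

Request:
move_arm(translation=[[0, 0, -0.02], [0, 0, -0.04], [-0.02, 0, 0], [-0.044, 0, 0], [0, 0, 0]], twist=[[0, 0, 0], [0, 0, 0], [0, 0, 0], [0, 0, 0], [0, -0.03, 0]], grip=0)

```text
time: 20.2
ee_pos: [0.5539, 0.0456, 0.1715]
ee_rot: [-3.142, -0.453, -0.095]
force: [-0.2, -0.2, -1.3]
width: 0.243
gripper_force: 0.0
```

Request:
move_arm(translation=[[0, 0, 0.02], [0, 0, 0.02], [0, 0, 0.02], [0, 0, 0]], twist=[[0, 0, 0], [0, 0, 0], [0, 0, 0], [0, 0, 0]])

```text
time: 20.6
ee_pos: [0.593, 0.0419, 0.1243]
ee_rot: [-3.141, -0.471, -0.096]
force: [-1.0, -0.6, 0.1]
width: 0.003
gripper_force: 0.0
```

```bash
cat > bc.py <<'E'
from h import *
o=monitor.get_obs();p,R=tool();b=binc(p);t=.5;c,s=np.cos(t),np.sin(t)
print('t',o['time'],'rot',o['ee_rot'].round(3),'j5',o['joint_pos'][4].round(3),'F',o['force'].round(1),'w',o['width'].round(2))
print('level',b.round(4),'tipped frame',np.round([b[0]*c+b[2]*s,b[1],-b[0]*s+b[2]*c],4))
E
python3 bc.py
```

```text
Traceback (most recent call last):
  File "bc.py", line 3, in <module>
    print('t',o['time'],'rot',o['ee_rot'].round(3),'j5',o['joint_pos'][4].round(3),'F',o['force'].round(1),'w',o['width'].round(2))
                                                                                                               ^^^^^^^^^^^^^^^^
AttributeError: 'float' object has no attribute 'round'
```

```bash
sed -i "s/o\['width'\].round(2)/round(o['width'],2)/" bc.py; python3 bc.py
```

```text
t 20.6 rot [-3.141 -0.471 -0.096] j5 0.385 F [-1.  -0.6  0.1] w 0.0
level [-0.1185  0.0031  0.0843] tipped frame [-0.0636  0.0031  0.1308]
```

Request:
move_arm(translation=[[0.002, 0, 0.015], [0.002, 0, 0.015], [0.001, 0, 0.015], [0, 0, 0]], twist=[[0, 0, 0], [0, 0, 0], [0, 0, 0], [0, 0, 0]])

```text
time: 21.0
ee_pos: [0.6184, 0.0396, 0.0882]
ee_rot: [-3.14, -0.473, -0.096]
force: [0.5, 0.5, 0.1]
width: 0.003
gripper_force: 0.0
```

```bash
python3 bc.py; python3 - <<'E'
from h import *
p,R=tool();b=binc(p)
for k in range(2):
    # contact point path: TCP at bin(-.0445,.086); tilt tool .47->.2 over theta .5->0
    pass
prev=None
for th in np.linspace(.5,0,6):
    c,s=np.cos(th),np.sin(th);tl=.2+.54*th;x,z=-.0450-.0*th,.086
    W=HG+EX*(x*c-z*s)+EZ*(x*s+z*c);T=np.c_[np.cos(tl)*EX+np.sin(tl)*EZ,-EY,np.sin(tl)*EX-np.cos(tl)*EZ]
    if prev: print(th.round(2),'per row of 5:',(prev[1].T@(W-prev[0])/5).round(5),'twist y',round((tl-prev[2])/5,4))
    else: print('first',(R.T@(W-p)).round(4))
    prev=(W,T,tl)
E
```

```text
t 21.0 rot [-3.14  -0.473 -0.096] j5 0.317 F [0.5 0.5 0.1] w 0.0
level [-0.0931  0.0032  0.0482] tipped frame [-0.0586  0.0032  0.0869]
first [0.0136 0.0032 0.0006]
0.4 per row of 5: [ 0.00174  0.      -0.00087] twist y -0.0108
0.3 per row of 5: [ 0.00177  0.      -0.00078] twist y -0.0108
0.2 per row of 5: [ 0.00181  0.      -0.0007 ] twist y -0.0108
0.1 per row of 5: [ 0.00184 -0.      -0.00062] twist y -0.0108
0.0 per row of 5: [ 0.00187  0.      -0.00053] twist y -0.0108
```

Request:
move_arm(translation=[[0.007, 0.0015, 0], [0.006, 0.0015, 0], [0.0018, 0, -0.0009], [0.0018, 0, -0.0009], [0.0018, 0, -0.0009]], twist=[[0, 0, 0], [0, 0, 0], [0, -0.011, 0], [0, -0.011, 0], [0, -0.011, 0]])

```text
time: 21.5
ee_pos: [0.6334, 0.0351, 0.1001]
ee_rot: [-3.14, -0.441, -0.096]
force: [-1.4, -0.4, -1.0]
width: 0.003
gripper_force: 0.7
```

Request:
move_arm(translation=[[0.0018, 0, -0.0008], [0.0018, 0, -0.0008], [0.0018, 0, -0.0008], [0.0018, 0, -0.0008], [0.0018, 0, -0.0008]], twist=[[0, -0.011, 0], [0, -0.011, 0], [0, -0.011, 0], [0, -0.011, 0], [0, -0.011, 0]])

```text
time: 22.0
ee_pos: [0.6401, 0.0345, 0.1071]
ee_rot: [-3.14, -0.386, -0.096]
force: [-0.6, -0.4, -1.1]
width: 0.005
gripper_force: 0.6
```

```bash
python3 bc.py
```

```text
t 22.0 rot [-3.14  -0.386 -0.096] j5 0.539 F [-0.6 -0.4 -1.1] w 0.01
level [-0.0709  0.0002  0.0671] tipped frame [-0.0301  0.0002  0.0929]
```

Request:
move_arm(translation=[[0.0018, 0, -0.0008], [0.0018, 0, -0.0008], [0.0018, 0, -0.0008], [0.0018, 0, -0.0007], [0.0018, 0, -0.0007]], twist=[[0, -0.011, 0], [0, -0.011, 0], [0, -0.011, 0], [0, -0.011, 0], [0, -0.011, 0]])

```text
time: 22.5
ee_pos: [0.6471, 0.0339, 0.1138]
ee_rot: [-3.14, -0.331, -0.096]
force: [-0.5, 0.3, -1.4]
width: 0.004
gripper_force: 0.4
```

Request:
move_arm(translation=[[0.0018, 0, -0.0007], [0.0018, 0, -0.0007], [0.0018, 0, -0.0007], [0.0018, 0, -0.0007], [0.0018, 0, -0.0006]], twist=[[0, -0.011, 0], [0, -0.011, 0], [0, -0.011, 0], [0, -0.011, 0], [0, -0.011, 0]])

```text
time: 23.0
ee_pos: [0.6546, 0.0331, 0.1198]
ee_rot: [-3.14, -0.276, -0.096]
force: [-0.2, -0.1, -1.0]
width: 0.008
gripper_force: 0.4
```

```bash
python3 bc.py
```

```text
t 23.0 rot [-3.14  -0.276 -0.096] j5 0.767 F [-0.2 -0.1 -1. ] w 0.01
level [-0.0564  0.0002  0.0798] tipped frame [-0.0112  0.0002  0.0971]
```

Request:
move_arm(translation=[[0.0018, 0, -0.0006], [0.0018, 0, -0.0006], [0.0018, 0, -0.0006], [0.0018, 0, -0.0006], [0.0018, 0, -0.0005]], twist=[[0, -0.008, 0], [0, -0.008, 0], [0, -0.008, 0], [0, -0.008, 0], [0, -0.008, 0]])

```text
time: 23.5
ee_pos: [0.6625, 0.0324, 0.1249]
ee_rot: [-3.14, -0.236, -0.096]
force: [-2.1, -0.1, -0.6]
width: 0.006
gripper_force: 0.3
```

Request:
move_arm(translation=[[0.001, 0, -0.0002], [0.001, 0, -0.0002], [0.001, 0, -0.0002], [0, 0, 0]], twist=[[0, 0, 0], [0, 0, 0], [0, 0, 0], [0, 0, 0]])

```text
time: 23.9
ee_pos: [0.6634, 0.0323, 0.1251]
ee_rot: [-3.141, -0.233, -0.096]
force: [-6.5, 0.6, -0.0]
width: 0.006
gripper_force: 3.2
```

```bash
python3 bc.py
```

```text
t 23.9 rot [-3.141 -0.233 -0.096] j5 0.86 F [-6.5  0.6 -0. ] w 0.01
level [-0.0476  0.0002  0.0851] tipped frame [-0.0009  0.0002  0.0975]
```

Request:
move_arm(translation=[[0.002, 0, -0.0005], [0.002, 0, -0.0005], [0.001, 0, 0], [0, 0, 0]], twist=[[0, 0, 0], [0, 0, 0], [0, 0, 0], [0, 0, 0]])

```text
time: 24.3
ee_pos: [0.6638, 0.0322, 0.1251]
ee_rot: [-3.141, -0.222, -0.095]
force: [-18.6, 1.1, 2.2]
width: 0.003
gripper_force: 9.3
```

```bash
python3 bc.py
```

```text
t 24.3 rot [-3.141 -0.222 -0.095] j5 0.878 F [-18.6   1.1   2.2] w 0.0
level [-0.0471  0.0002  0.0851] tipped frame [-0.0005  0.0002  0.0973]
```

Request:
move_arm(translation=[[-0.006, 0, 0], [-0.01, 0, 0], [0, 0, -0.03], [0, 0, -0.045], [-0.03, 0, -0.04]], twist=[[0, 0, 0], [0, 0, 0], [0, 0, 0], [0, 0, 0], [0, 0, 0]])

```text
time: 24.8
ee_pos: [0.6012, 0.0379, 0.2322]
ee_rot: [-3.14, -0.244, -0.097]
force: [1.1, -0.6, 2.0]
width: 0.002
gripper_force: 0.0
```

Request:
move_arm(translation=[[-0.045, 0, 0], [-0.045, 0, 0], [-0.045, 0, 0], [-0.045, 0, 0], [0, 0, 0]], twist=[[0, 0, 0], [0, -0.1, 0], [0, -0.1, 0], [0, 0, 0], [0, 0, 0]])

```text
time: 25.3
ee_pos: [0.4171, 0.056, 0.1994]
ee_rot: [-3.141, -0.033, -0.095]
force: [0.6, -0.2, 0.1]
width: 0.003
gripper_force: 0.0
```

```bash
python3 - <<'E'
from h import *
a,ca=snap('side','s9');b,cb=snap('top','t9');im,c=snap('wrist','w9')
A0=np.load('pics/s0.npy');B0=np.load('pics/t0.npy')
f=lambda i,s,o:cv2.resize(i[s[0]:s[0]+100,s[1]:s[1]+80],(240,300),interpolation=cv2.INTER_CUBIC)
cv2.imwrite('pics/v9.png',np.vstack([np.hstack([f(a,(140,260),0),f(b,(100,205),0),cv2.resize(im,(320,300))]),np.hstack([f(A0,(140,260),0),f(B0,(100,205),0),cv2.resize(b,(320,300))])])[:,:,::-1])
print(monitor.get_obs()['time'],tool()[0])
for n,x,y in(('s',A0,a),('t',B0,b)):
    for im2 in(x,y):
        m=cv2.inRange(cv2.cvtColor(im2,cv2.COLOR_RGB2HSV),(105,120,40),(128,255,255))
        print(n,[(u,np.flatnonzero(m[:,u]).max()) for u in((228,232,262,266) if n=='t' else (286,288,290))],cv2.boundingRect(m))
E
```

```text
25.45 [0.42358373 0.05526831 0.20129201]
s [(286, np.int64(210)), (288, np.int64(219)), (290, np.int64(219))] (284, 166, 40, 54)
s [(286, np.int64(209)), (288, np.int64(219)), (290, np.int64(219))] (284, 166, 40, 54)
t [(228, np.int64(156)), (232, np.int64(164)), (262, np.int64(159)), (266, np.int64(163))] (225, 139, 44, 29)
t [(228, np.int64(156)), (232, np.int64(164)), (262, np.int64(159)), (266, np.int64(163))] (225, 139, 44, 29)
```

View pics/v9.png

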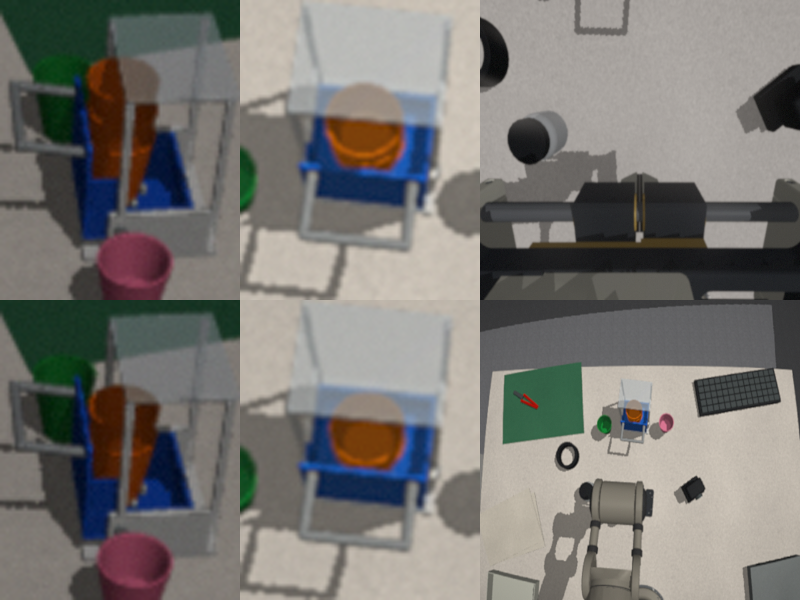

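The final views show the bin masks identical to the starting home pose, with a taller upright orange stack inside it. The bystanders are in place and the arm is clear. Handing in.

```bash
python3 -c "
from rig import workorder
print(workorder.finish_job())"
```

```text
the job is handed in; nothing more can be done
None
```

The job is handed in at about 25.5 s: I tipped the bin to its stop, seated the loose orange cup in the top cup, and pushed the bin back home with all three cups standing as one stack; the final pictures show the bin at its starting home position, but the judge's result was not shown.

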